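# Hold the sensor fixture's shutter half open

### The arm

A 6-joint arm with a two-finger parallel gripper is mounted at the origin on the work surface. World frame = base frame: x ahead of the robot, y to its left, z up, the work surface at z = 0. Lengths are in m, angles in degrees, forces in N, time in s.
With the tool pointing down it reaches from about 0.275 to 0.85 m from the base axis. Payload 5.2 kg.
Tool frame: the origin (TCP) lies between the finger pads; the fingertips stand 25 mm ahead of it and the grasp point (between the pads) lies 6 mm ahead of it; z points along the fingers, y is the line along which they close (so a half turn about z gives the same grasp; the last joint's range is limited). The gripper opens to 85 mm and grips with 20 to 120 N. Pads are 22 mm wide; open, the fingers measure 114 mm over their backs; the gripper's body (76 mm by 85 mm) begins 54 mm behind the grasp point. The pads swing forward as they close: fully open they stand 13 mm farther back than shut.
Start: joints at [62.292, 14.817, 87.949, -0, 77.235, -11.62], TCP at [0.152, 0.528, 0.256] pointing down, gripper open.
Joint ranges: [-179.93, 179.93], [-52.35, 119.4], [10.71, 147.94], [-69.91, 249.91], [12.55, 155.21], [-178.61, 178.61]. Speed limits (degrees/s): [147.25, 147.25, 180, 180, 180, 180].

### API

Orientations are given as a 3x3 rotation matrix whose columns are the frame's x, y, z axes.
In Python, from workcell import get_obs, snapshot, camera_info, job_done gives the robot as it stands.
- The arm moves only by the tool jog_arm, never from a script. Its argument "increments" is a list of rows, each a list of 3 entries, a list of its own where there are three numbers: the closure, from 0 (fully open) to 1 (shut), then the shift along the tool's x, y, z in mm, then the turn about the tool's z in rad. A call has 1 to 5 rows; each row shifts and turns the commanded pose from where the row before left it, along the tool's axes as they then stand; what a row does not reach is not made up. A row lasts 1/12 s, in which the tool goes at most 41.7 mm and 7.16 degrees, less where a joint would pass 70% of its speed; a pose out of reach is approached as far as the arm can. A call with a gripper value outside its range is refused whole. The fingers move at their own pace and stop on an object; "force" is the grip in N (left out, the last holds). Time passes only in rows, so rows that do not move let the fingers close. It gives the time, the measured TCP pose, the force, the opening and the grip force at its end, in the units of the state.
- get_obs(): the state, without advancing time (a new reading comes with each control period).
- snapshot(name): name is "side" or "top" or "wrist"; returns (picture, depth): 480x640x3 uint8, blue, green, red; 480x640 float32, m along the optical axis (not along the pixel's ray), 0 where there is no reading.
- camera_info(name): a dict with "mtx" (3x3 intrinsics, pixels), "eye" and "orientation" of the camera in the world; the wrist camera has in their place "tool_from_camera" (4x4, takes a point from camera to tool coordinates, whose origin is the TCP and whose axes are the flange's). Camera axes: x right, y down, z forward; pixel columns grow to the right and rows downward; lengths in m; the calibration is good to about 2 mm. A picture is of the moment at which its call begins: read the wrist's pose just before it. camera_info takes no time and is no camera call.
- job_done(): hands the job in; it is judged then, once.
The state is a dict: "time_s": time; "joint_positions": joint angles; "joint_vel": joint speeds; "joint_efforts": joint torques, N m; "ee_pos": TCP position; "tcp_rot": TCP orientation; "wrist_force": force on the tool from outside, world axes, zero at the start; "wrist_torque": the same for the moment, N m; "opening": finger opening in m; "finger_force": force on a finger pad.
Only numpy, scipy, OpenCV 4.12 (cv2) and the standard library are available. Lean on these libraries where they do the work, as an engineer would, in place of code of your own. Each camera call takes 0.05 s, during which the arm holds its last target. There are 200 camera calls.

### The job

One nest of the two-place light-sensor test fixture holds the green circuit board, the other a plain grey dummy plate. Take the orange handle of the sprung shutter over the green board, slide that shutter away from the robot to its yellow half-open mark without ever running past three-quarters open, and keep holding it there: the program finishes with the fingers still holding the shutter steady at half travel. Leave the other shutter shut and do not disturb the board, the plate or the things lying around the fixture.

Things in the scene. Friction and masses are not known exactly. Their poses are not given: they have to be found in the camera images.
- fixture: test fixture fixed to the bench: black base 20 mm thick, x -120 to +170, y -135 to +135 mm, with aluminium rails along x, tops 46 mm above the table; spring barrels and end wall at x 100 to 160 mm, up to 49 mm high. Origin at table level midway between the nests, in line with the shut shutters' handles; +x = opening direction of both shutters (about away from the robot), +y to the left nest, z up
- sensor_board: green circuit board 98 (x) x 76 (y) x 5 mm with small parts up to 14 mm high, loose in one nest, underside 20 mm above the table, at fixture x = -45 mm, y = +65 mm (left nest) or -65 mm (right nest). Origin at the centre of its underside. Its front half is always in view, its rear half under the shut shutter
- dummy_plate: plain grey plate 98 x 76 x 5 mm, loose in the other nest in the same way. Origin at the centre of its underside
- shutter_left (a joint): dark steel plate 75x80x4 mm sliding between rails over the left nest (fixture + y). 0 = shut, grows along the fixture's +x, 0.06 m = fully open stop, half = 0.03 m. A spring pushes it shut: 4.5 N shut, 9 N at half, 13.5 N open, plus 0.6 N friction; let go, it springs shut. Red lines on the plate beside the handle's middle point at rail marks: black shut, yellow half, black fully open
- shutter_right (a joint): dark steel plate 75x80x4 mm sliding between rails over the right nest (fixture - y). 0 = shut, grows along the fixture's +x, 0.06 m = fully open stop, half = 0.03 m. A spring pushes it shut: 4.5 N shut, 9 N at half, 13.5 N open, plus 0.6 N friction; let go, it springs shut. Red lines on the plate beside the handle's middle point at rail marks: black shut, yellow half, black fully open
- left_grip (a point): point in the left shutter's orange upright handle, on its middle, 15 mm below its top, moving with the shutter; axes as the fixture's. The handle is a bar 14 mm thick along the sliding direction, 44 mm across it, 45 mm tall on the plate: foot 44 mm, this point 74 mm, top 89 mm above the table. With the shutter shut it lies at fixture x = 0, y = +65 mm
- right_grip (a point): point in the right shutter's orange upright handle, on its middle, 15 mm below its top, moving with the shutter; axes as the fixture's. The handle is a bar 14 mm thick along the sliding direction, 44 mm across it, 45 mm tall on the plate: foot 44 mm, this point 74 mm, top 89 mm above the table. With the shutter shut it lies at fixture x = 0, y = -65 mm
- module: bystander: green electronics box 110 x 75 x 32 mm lying on the bench to the right of the fixture, origin at the centre of its underside
- screwdriver: bystander: screwdriver 170 mm long lying along its x on the bench to the left of the fixture
- parts_tray: bystander: blue open parts tray 100 x 80 x 28 mm on the bench, left of the screwdriver, origin at the centre of its underside

How it is judged (in metres and radians):
At the end, for the whole second after the job is handed in: the shutter over the green board stays at half travel, 25 to 35 mm open (30 +- 5 mm), still (under 10 mm/s) with the fingers on it (over 3 N contact), through the last second; the other shutter is shut (under 4 mm); board and plate within 10 mm of their starting places in the nests (((y of sensor_board in the frame of fixture above 0.03 m and value of joint shutter_left between 0.025 and 0.035 m and velocity of joint shutter_left between -0.01 and 0.01 m/s and contact force between the fingers and shutter_left above 3 N and value of joint shutter_right below 0.004 m and distance of each of sensor_board, dummy_plate from where it was at the start of the episode below 0.01 m) or (y of sensor_board in the frame of fixture below -0.03 m and value of joint shutter_right between 0.025 and 0.035 m and velocity of joint shutter_right between -0.01 and 0.01 m/s and contact force between the fingers and shutter_right above 3 N and value of joint shutter_left below 0.004 m and distance of each of sensor_board, dummy_plate from where it was at the start of the episode below 0.01 m))); the arm keeps its last pose, push and grip.
It fails at once if the shutter over the green board is opened past three-quarters (45 mm) ((y of sensor_board in the frame of fixture above 0 m and value of joint shutter_left above 0.045 m) or (y of sensor_board in the frame of fixture below 0 m and value of joint shutter_right above 0.045 m)).
It fails at once if the other shutter is opened by more than 8 mm ((y of sensor_board in the frame of fixture above 0 m and value of joint shutter_right above 0.008 m) or (y of sensor_board in the frame of fixture below 0 m and value of joint shutter_left above 0.008 m)).
It fails at once if the board or the dummy plate is shifted by more than 10 mm (distance of any of sensor_board, dummy_plate from where it was at the start of the episode above 0.01 m).
It fails at once if a thing beside the fixture is shifted by more than 20 mm (distance of any of module, screwdriver, parts_tray from where it was at the start of the episode above 0.02 m).
It also fails if it takes over 32 s, if anything falls off the work surface, if the arm or the gripper's body presses on something with over 40 N, if the wrist force passes 120 N, or if a joint passes its speed limit or range.

## Working session

There is one attempt and no reset: what is moved stays moved. The work goes in short steps, Python scripts to look and compute and a tool call to move; the robot and the scene stay as the last step left them, time stands still between calls to the robot, and variables do not carry over. Pictures are saved under pics/ and viewed, at most 10 in all, crops included, and the job is handed in when it is done.

Besides the shell and the picture viewer there is one more tool, called after "Request:" by a JSON object that holds its "fn" and its "kwargs". jog_arm: Moves the arm, as the interface text tells. Its arguments: {"type":"object","properties":{"increments":{"type":"array"},"force":{"type":"number"}},"required":["increments"]}

```bash
mkdir -p pics; cat > h.py <<'E'
import numpy as np, cv2
from workcell import *
def world(name,uv,depth,obs=None):
    c=camera_info(name);K=np.array(c["mtx"]);uv=np.atleast_2d(uv)
    z=depth[uv[:,1].astype(int),uv[:,0].astype(int)]
    p=np.c_[(uv[:,0]-K[0,2])/K[0,0]*z,(uv[:,1]-K[1,2])/K[1,1]*z,z]
    if name=="wrist":
        T=np.array(c["tool_from_camera"]);p=p@T[:3,:3].T+T[:3,3]
        return p@np.array(obs["tcp_rot"]).T+np.array(obs["ee_pos"])
    return p@np.array(c["orientation"]).T+np.array(c["eye"])
def blobs(img,lo,hi,amin=60):
    m=cv2.inRange(cv2.cvtColor(img,cv2.COLOR_BGR2HSV),lo,hi)
    n,l,s,c=cv2.connectedComponentsWithStats(m)
    return [(np.argwhere(l==i)[:,::-1],s[i]) for i in range(1,n) if s[i,4]>amin]
E
python3 - <<'E'
from h import *
o=get_obs();print({k:np.round(v,3).tolist() for k,v in o.items()})
for n in("top","side"):
    im,d=snapshot(n);cv2.imwrite(f"pics/{n}0.png",im)
    for nm,lo,hi in(("orange",(5,150,120),(18,255,255)),("green",(40,80,40),(85,255,255)),("yellow",(22,120,120),(35,255,255))):
        for uv,s in blobs(im,lo,hi):
            w=world(n,uv,d);print(n,nm,s,np.median(w,0).round(3),w.min(0).round(3),w.max(0).round(3))
E
```

```text
{'time_s': 0.0, 'joint_positions': [62.294, 14.859, 88.012, 0.001, 77.237, -11.62], 'joint_vel': [0.093, 0.036, -0.053, 0.061, 0.01, 0.065], 'joint_efforts': [-0.0, -44.601, -29.057, -0.0, 0.011, -0.0], 'ee_pos': [0.152, 0.528, 0.255], 'tcp_rot': [[-0.961, 0.277, -0.001], [0.277, 0.961, -0.002], [0.0, -0.002, -1.0]], 'wrist_force': [-0.812, 0.045, 0.127], 'wrist_torque': [0.008, 0.028, -0.001], 'finger_force': 0.0, 'opening': 0.085}
top orange [435 246  19  11 114] [ 0.563 -0.157  0.089] [ 0.552 -0.178  0.084] [ 0.575 -0.137  0.094]
top orange [379 264  20  11 117] [ 0.52  -0.034  0.089] [ 0.508 -0.055  0.086] [ 0.531 -0.013  0.095]
top green [ 485  202   42   51 1098] [ 0.63  -0.311  0.031] [ 0.381 -0.378 -0.003] [0.704 0.085 1.071]
top green [430 266  38  33 625] [ 0.506 -0.18   0.025] [ 0.381 -0.226  0.017] [0.54  0.085 1.071]
side orange [353 165   6  22 108] [ 0.559 -0.14   0.084] [ 0.393 -0.173  0.048] [0.571 0.687 0.848]
side orange [356 201   7  24 136] [ 0.516 -0.019  0.087] [ 0.507 -0.072  0.042] [ 0.528 -0.013  0.093]
side green [324 131  41  29 611] [ 0.632 -0.293  0.029]
[... 157 characters left out ...]
 [556   6  28  19 370] [ 0.109 -0.942  0.223] [ 0.078 -0.951  0.196] [0.393 0.687 0.848]
side yellow [524  21  26  18 329] [ 0.185 -0.942  0.162] [ 0.152 -0.952  0.134] [ 0.217 -0.931  0.187]
side yellow [446  34  32  34 770] [ 0.396 -1.022  0.023] [ 0.351 -1.048 -0.002] [0.44  0.687 0.848]
side yellow [495  35  24  17 282] [ 0.259 -0.942  0.102] [ 0.228 -0.95   0.075] [ 0.291 -0.931  0.128]
side yellow [564  48  26  17 313] [ 0.034 -0.941  0.101] [ 0.004 -0.952  0.075] [ 0.066 -0.93   0.128]
side yellow [533  61  25  16 273] [ 0.109 -0.941  0.042] [ 0.078 -0.952  0.016] [ 0.142 -0.933  0.068]
side yellow [358  65  56  24 826] [ 0.598 -0.694  0.036] [ 0.393 -0.786  0.004] [0.709 0.687 0.848]
```

View pics/top0.png

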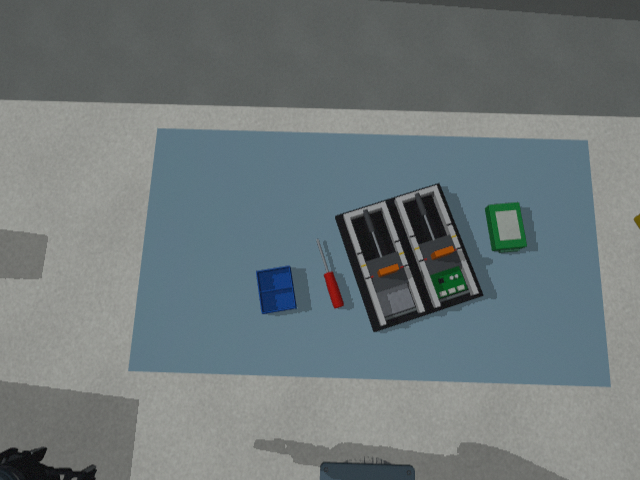

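View pics/side0.png

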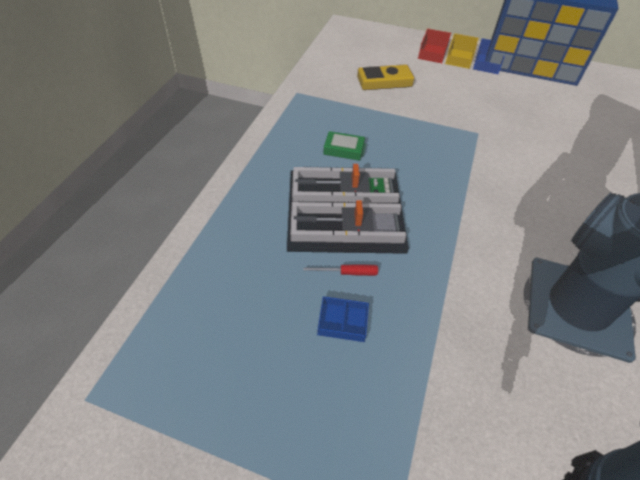

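The green board is in the right nest (top view about px 449,283). The right handle is at about (0.563, -0.157) and the left one at (0.520, -0.034). They are 130 mm apart, as stated, and the yaw is about 19°. I'm moving over there now.

Request:
{"fn": "jog_arm", "kwargs": {"increments": [[0,[-28,-26,0],0],[0,[-28,-26,0],0],[0,[-28,-26,0],0],[0,[-28,-26,0],0],[0,[-28,-26,0],0]], "force": 60}}

```text
time_s: 0.52
ee_pos: [0.251, 0.3631, 0.2559]
tcp_rot: [[-0.961, 0.276, -0.0], [0.276, 0.961, -0.001], [0.0, -0.001, -1.0]]
wrist_force: [0.8, -0.2, 0.5]
opening: 0.0854
finger_force: 0.0
```

Request:
{"fn": "jog_arm", "kwargs": {"increments": [[0,[-28,-26,0],0],[0,[-28,-26,0],0],[0,[-28,-26,0],0],[0,[-28,-26,0],0],[0,[-28,-26,0],0]]}}

```text
time_s: 0.93
ee_pos: [0.3496, 0.1993, 0.2562]
tcp_rot: [[-0.961, 0.277, -0.0], [0.277, 0.961, 0.0], [0.0, 0.0, -1.0]]
wrist_force: [0.4, 1.1, 0.3]
opening: 0.0853
finger_force: 0.0
```

Request:
{"fn": "jog_arm", "kwargs": {"increments": [[0,[-28,-26,0],0],[0,[-28,-26,0],0],[0,[-28,-26,0],0],[0,[-28,-26,0],0],[0,[-28,-26,0],0]]}}

```text
time_s: 1.35
ee_pos: [0.4482, 0.0355, 0.2561]
tcp_rot: [[-0.961, 0.278, -0.0], [0.278, 0.961, 0.0], [0.0, 0.0, -1.0]]
wrist_force: [-0.3, 0.7, -0.2]
opening: 0.0852
finger_force: 0.0
```

Request:
{"fn": "jog_arm", "kwargs": {"increments": [[0,[-28,-26,0],0],[0,[-28,-26,0],0],[0,[-28,-26,0],0],[0,[-28,-26,0],0],[0,[-25,-24,0],0]]}}

```text
time_s: 1.77
ee_pos: [0.5447, -0.1258, 0.2557]
tcp_rot: [[-0.961, 0.278, -0.001], [0.278, 0.961, 0.0], [0.001, 0.0, -1.0]]
wrist_force: [-0.7, 0.2, 0.2]
opening: 0.0854
finger_force: 0.0
```

Request:
{"fn": "jog_arm", "kwargs": {"increments": [[0,[0,0,0],0.119],[0,[0,0,0],0.119],[0,[0,0,0],0.119],[0,[0,0,0],0.119],[0,[0,0,0],0.119]]}}

```text
time_s: 2.18
ee_pos: [0.5438, -0.1237, 0.2557]
tcp_rot: [[-0.636, 0.772, -0.001], [0.772, 0.636, 0.001], [0.001, -0.001, -1.0]]
wrist_force: [-1.3, 0.6, -0.8]
opening: 0.0855
finger_force: 0.0
```

Request:
{"fn": "jog_arm", "kwargs": {"increments": [[0,[0,0,0],0.119],[0,[0,0,0],0.119],[0,[0,0,0],0.119],[0,[0,0,0],0],[0,[0,0,0],0]]}}

```text
time_s: 2.6
ee_pos: [0.5438, -0.1235, 0.2559]
tcp_rot: [[-0.335, 0.942, -0.001], [0.942, 0.335, 0.0], [0.001, -0.001, -1.0]]
wrist_force: [-0.0, -0.4, -0.3]
opening: 0.0857
finger_force: 0.0
```

```bash
python3 - <<'E'
from h import *
o=get_obs();print({k:np.round(o[k],3).tolist() for k in("time_s","ee_pos","tcp_rot","joint_positions","wrist_force")})
im,d=snapshot("wrist");cv2.imwrite("pics/w1.png",im)
for uv,s in blobs(im,(5,150,120),(18,255,255),300):
    w=world("wrist",uv,d,o);k=(w[:,2]>.08)&(w[:,2]<.1);w=w[k]
    if len(w)<50: continue
    r=cv2.minAreaRect((w[:,:2]*1000).astype(np.float32));print(s,w.mean(0).round(4),r)
E
```

```text
{'time_s': 2.6, 'ee_pos': [0.544, -0.124, 0.256], 'tcp_rot': [[-0.335, 0.942, -0.001], [0.942, 0.335, 0.0], [0.001, -0.001, -1.0]], 'joint_positions': [-24.255, 15.649, 86.881, -0.001, 77.518, -43.825], 'wrist_force': [-0.019, -0.372, -0.276]}
[ 325   87   18   59 1037] [ 0.5202 -0.0341  0.0893] ((520.5236206054688, -34.51125717163086), (13.716814994812012, 42.64609909057617), 19.70781135559082)
[325 232  16  58 859] [ 0.5639 -0.1544  0.0888] ((564.5543823242188, -155.8496856689453), (13.085536003112793, 42.83576202392578), 19.946250915527344)
```

View pics/w1.png

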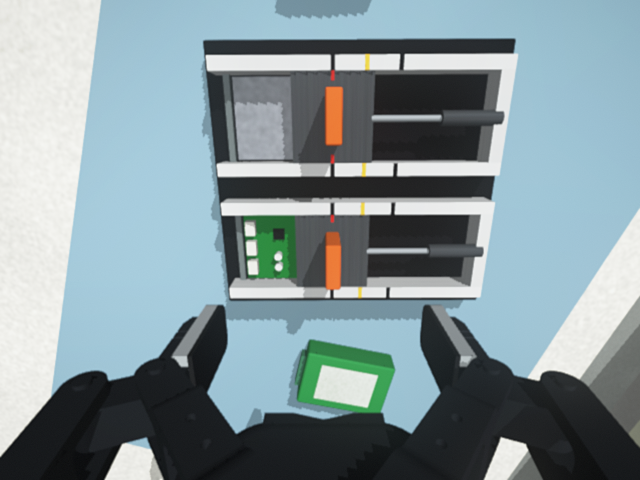

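The wrist view shows the green board in the lower (right) nest at px ~(270,247), and the right handle at px (333,261). It measures (0.5645, -0.156, 0.089) with yaw 19.8°, and its 13×43 mm size fits. The shift needed is tool x -37.5, y +8.6, then 175 mm down.

Request:
{"fn": "jog_arm", "kwargs": {"increments": [[0,[-19,4.5,10],0.004],[0,[-18.5,4,10],0],[0,[0,0,30],0],[0,[0,0,30],0],[0,[0,0,15],0]]}}

```text
time_s: 3.07
ee_pos: [0.5629, -0.1558, 0.1577]
tcp_rot: [[-0.33, 0.944, -0.004], [0.944, 0.33, 0.002], [0.003, -0.003, -1.0]]
wrist_force: [-0.8, 1.1, -0.9]
opening: 0.0854
finger_force: 0.0
```

```bash
python3 - <<'E'
from h import *
o=get_obs();print({k:np.round(o[k],4).tolist() for k in("time_s","ee_pos","tcp_rot","wrist_force")})
im,d=snapshot("wrist");cv2.imwrite("pics/w2.png",im)
for uv,s in blobs(im,(5,150,120),(18,255,255),300):
    w=world("wrist",uv,d,o);k=(w[:,2]>.08)&(w[:,2]<.1);w=w[k]
    if len(w)<50: continue
    r=cv2.minAreaRect((w[:,:2]*1000).astype(np.float32));print(s,w.mean(0).round(4),r,((w.mean(0)-o["ee_pos"])@np.array(o["tcp_rot"])).round(4))
E
```

```text
{'time_s': 3.0667, 'ee_pos': [0.5629, -0.1558, 0.1577], 'tcp_rot': [[-0.3304, 0.9438, -0.0043], [0.9438, 0.3304, 0.0021], [0.0034, -0.0033, -1.0]], 'wrist_force': [-0.8046, 1.0804, -0.862]}
[ 310    0   29   80 2258] [ 0.5221 -0.0394  0.0893] ((522.1065673828125, -39.6300163269043), (13.737293243408203, 34.12208938598633), 19.946922302246094) [0.1231 0.0002 0.0688]
[ 314  222   24   85 1851] [ 0.5635 -0.1541  0.0889] ((564.3928833007812, -156.5457763671875), (13.6377534866333, 43.88995361328125), 19.546207427978516) [0.0012 0.0014 0.0688]
```

View pics/w2.png

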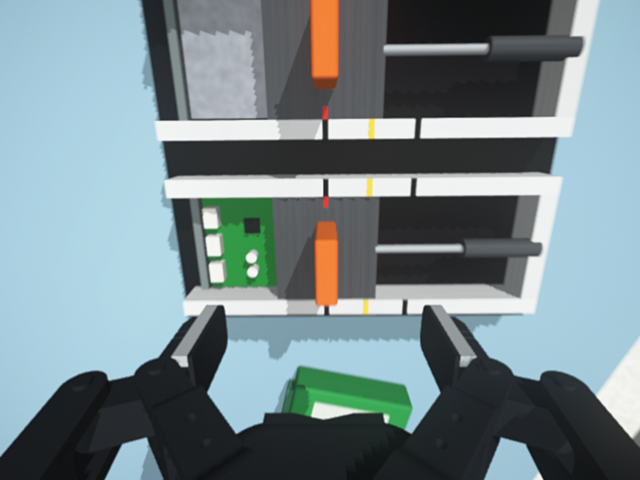

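The TCP is centred over the right handle (px 326,262) to within about 1–2 mm. Descending now.

Request:
{"fn": "jog_arm", "kwargs": {"increments": [[0,[0,1.3,20],0],[0,[0,0,20],0],[0,[0,0,20],0],[0,[0,0,15],0],[0,[0,0,1],0]]}}

```text
time_s: 3.53
ee_pos: [0.5641, -0.155, 0.0829]
tcp_rot: [[-0.33, 0.944, -0.004], [0.944, 0.33, 0.002], [0.004, -0.003, -1.0]]
wrist_force: [0.3, 0.4, -0.3]
opening: 0.0854
finger_force: 0.0
```

Request:
{"fn": "jog_arm", "kwargs": {"increments": [[0.5,[0,0,0],0],[0.7,[0,0,0],0],[0.8,[0,0,0],0],[0.9,[0,0,0],0],[1,[0,0,0],0]]}}

```text
time_s: 3.95
ee_pos: [0.5662, -0.156, 0.0864]
tcp_rot: [[-0.328, 0.945, 0.002], [0.945, 0.328, -0.001], [-0.001, 0.001, -1.0]]
wrist_force: [0.0, 0.2, 0.0]
opening: 0.0258
finger_force: 0.0
```

Request:
{"fn": "jog_arm", "kwargs": {"increments": [[1,[0,0,0],0],[1,[0,0,0],0],[1,[0,0,0],0],[1,[0,0,0],0],[1,[0,0,0],0]]}}

```text
time_s: 4.37
ee_pos: [0.5652, -0.1562, 0.0863]
tcp_rot: [[-0.329, 0.944, -0.001], [0.944, 0.329, -0.001], [-0.001, -0.001, -1.0]]
wrist_force: [-3.0, -0.8, 5.8]
opening: 0.0129
finger_force: 58.8
```

Gripped: opening 13 mm at 59 N. Now sliding along tool +y in small steps.

Request:
{"fn": "jog_arm", "kwargs": {"increments": [[1,[0,3,0],0],[1,[0,3,0],0],[1,[0,3,0],0],[1,[0,3,0],0],[1,[0,0,0],0]], "force": 80}}

```text
time_s: 4.78
ee_pos: [0.5763, -0.1522, 0.0863]
tcp_rot: [[-0.329, 0.944, -0.002], [0.944, 0.329, -0.001], [-0.001, -0.002, -1.0]]
wrist_force: [-5.3, -1.0, 6.9]
opening: 0.0125
finger_force: 80.4
```

Request:
{"fn": "jog_arm", "kwargs": {"increments": [[1,[0,3,0],0],[1,[0,3,0],0],[1,[0,3,0],0],[1,[0,0,0],0],[1,[0,0,0],0]]}}

```text
time_s: 5.2
ee_pos: [0.5843, -0.1493, 0.0863]
tcp_rot: [[-0.329, 0.944, -0.002], [0.944, 0.329, -0.001], [-0.0, -0.003, -1.0]]
wrist_force: [-6.2, -1.0, 7.7]
opening: 0.0123
finger_force: 80.5
```

```bash
python3 - <<'E'
from h import *
o=get_obs();print({k:np.round(o[k],4).tolist() for k in("time_s","ee_pos","wrist_force","opening","finger_force")})
im,d=snapshot("wrist");cv2.imwrite("pics/w3.png",im)
E
```

```text
{'time_s': 5.2, 'ee_pos': [0.5843, -0.1493, 0.0863], 'wrist_force': [-6.1576, -0.9924, 7.6898], 'opening': 0.0123, 'finger_force': 80.5443}
```

View pics/w3.png

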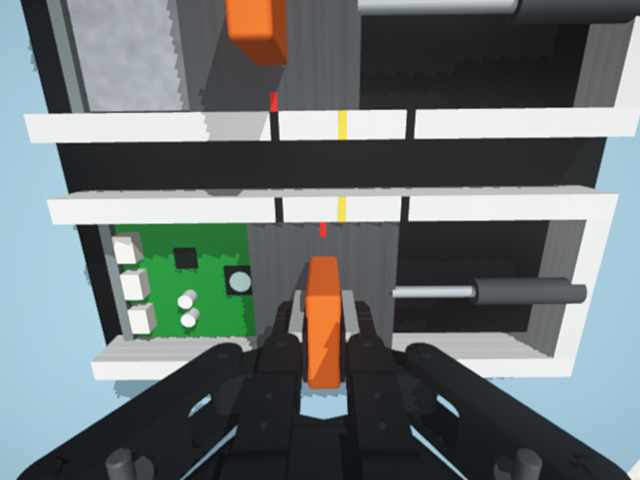

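The shutter is following. The red line is at px 323, with the marks at 278 (shut), 342 (half) and 405 (open), so it is about 21 mm open. About 9 mm to go.

Request:
{"fn": "jog_arm", "kwargs": {"increments": [[1,[0,3,0],0],[1,[0,3,0],0],[1,[0,3,0],0],[1,[0,0,0],0],[1,[0,0,0],0]]}}

```text
time_s: 5.67
ee_pos: [0.5924, -0.1464, 0.0863]
tcp_rot: [[-0.329, 0.944, -0.003], [0.944, 0.329, -0.001], [0.0, -0.003, -1.0]]
wrist_force: [-7.7, -1.0, 9.4]
opening: 0.0126
finger_force: 80.7
```

Request:
{"fn": "jog_arm", "kwargs": {"increments": [[1,[0,0,0],0],[1,[0,0,0],0],[1,[0,0,0],0],[1,[0,0,0],0],[1,[0,0,0],0]]}}

```text
time_s: 6.08
ee_pos: [0.5923, -0.1465, 0.0863]
tcp_rot: [[-0.329, 0.944, -0.003], [0.944, 0.329, -0.001], [0.0, -0.003, -1.0]]
wrist_force: [-8.3, -1.3, 8.9]
opening: 0.0129
finger_force: 80.7
```

```bash
python3 - <<'E'
from h import *
o=get_obs();print({k:np.round(o[k],4).tolist() for k in("time_s","ee_pos","wrist_force","opening","finger_force")})
im,d=snapshot("wrist");cv2.imwrite("pics/w4.png",im)
E
```

```text
{'time_s': 6.0833, 'ee_pos': [0.5923, -0.1465, 0.0863], 'wrist_force': [-8.2751, -1.2553, 8.8821], 'opening': 0.0129, 'finger_force': 80.6612}
```

View pics/w4.png

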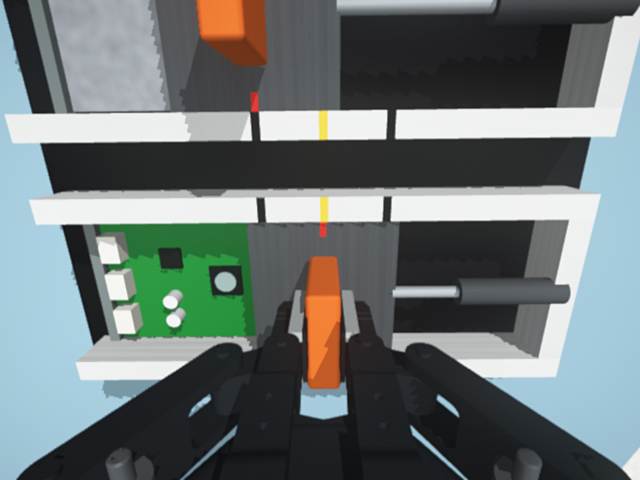

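The red line (px 323) now meets the yellow mark (px 323). The TCP has travelled 29 mm and is holding still with the grip on, and the left shutter is still shut. Handing in.

```bash
python3 -c "
from workcell import *
print(job_done())"
```

```text
the job is handed in; nothing more can be done
None
```

I slid the shutter over the green board (right nest) to its yellow half-open mark, about 29–30 mm, and handed the job in with the fingers still gripping it (about 80 N) and the left shutter shut; no verdict came back.

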